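# Park the tall full bottle in its bench bay and bolt it in

### The job

Draw the keeper bolt of the empty bottle bay fully back, slide the tall pink bottle that stands in front of the bay along the bench into the bay until it rests against the back wall, and then push the bolt fully shut across the mouth behind it. The bottle is full and top-heavy: push it low down, touch it only in its lower half, never lift it or rock it, and leave it standing upright. Leave the wash bottle, the small reagent bottle beside the bay and the timer where they are.

Things in the scene. Friction and masses are not known exactly. Their poses are not given: they have to be found in the camera images.
- bottle_mid (a point): Tall round pink plastic bottle with red nozzle cap, loose, on the open bench left of the bay, in front of its mouth (a similar one far at the back left belongs to the room). 88 mm in diameter (too wide to grasp) up to about 200 mm, overall 251 mm tall, 0.45 to 0.8 kg. The point is on its axis, 125.5 mm above its underside; z = its axis, upward.
- bay: Low bottle bay of bare sheet metal fixed to the bench: a U in plan, no floor, walls 45 mm high, 4 mm thick. Origin on the bench where the bottle's axis is when it touches the back wall midway. x runs from the mouth to the back wall, y to the left, z up. Inner faces: back wall x = +44 mm, sides y = +-53 mm. The sides start at x = -68 mm. Pose differs each start.
- bay_mouth (a point): Middle of the bay's mouth, 45 mm above the bench, at x = -68 mm in the bay's frame, same axes. Here each side wall ends in a lip 45 mm high, flared outward by 35 degrees, reaching x = -85 mm, y = +-67 mm (bay frame). Left of the mouth the bolt's bed, 26 mm wide and 16 mm high, runs along x = -55 mm out to y = 181 mm, with a portal 45 mm high over the bolt at y = 54 to 68 mm.
- bolt (a joint): The bay's flat steel keeper bolt, 8 mm thick, 17 to 32 mm above the bench, sliding along the bay's y at x = -55 mm (face towards the bottle x = -51 mm). 0 = fully shut, tip 30 mm past the middle of the mouth; grows to 0.08 m (end stop) as it is drawn left, tip then clear of the mouth. Stays where left; friction about 1.5 N, no spring.
- bolt_peg (a point): Point in the middle of the bolt's upright round peg handle, 14 mm in diameter, 60 mm above the bench; the peg's free part runs from 36 mm to 81 mm above the bench. In the bay's frame the peg is at x = -55 mm and y = 80 mm plus the bolt's travel (0.08 to 0.16 m).
- washer: Loose bystander: white squeeze wash bottle with red cap and bent spout, 95x64x205 mm, standing at the front right; origin at its underside. Leave alone.
- reagent: Loose bystander: small screw-cap reagent bottle, 56 mm in diameter, 105 mm tall, near the robot, beside the bay's right wall; origin at its underside. Leave alone.
- timer: Loose bystander: flat white bench timer, 62x66x19 mm, lying at the left; origin at its underside. Leave alone.
Things that resemble listed ones, but are neither listed nor needed, are in the scene too. Leave any green look-alike of the part that bears bottle_mid alone.

How it is judged:
On the way, in this order (a step that is already met when the one before it is completed fails the run):
1. the bolt is drawn back (at least 72 of its 80 mm) (value of joint bolt above 0.072 m), for 0.1 s.
2. the bottle stands in the bay within 10 mm of touching the back wall (x of bottle_mid in the frame of bay between -0.01 and 0.012 m and y of bottle_mid in the frame of bay between -0.016 and 0.016 m), for 0.2 s.
At the end, for the whole second after the job is handed in: The bottle stands upright (within 0.05 rad) and at rest on the bench inside the bay, within 10 mm of touching the back wall, and the bolt is shut to within 6 mm (all of step 2 and angle between bottle_mid's own z axis and vertical below 0.05 rad and value of joint bolt below 0.006 m and linear speed of bottle below 0.01 m/s).
It fails at once if the bottle is rocked by more than 0.2 rad (angle between bottle_mid's own z axis and vertical above 0.2 rad).
It fails at once if the bottle is lifted (its centre rises 15 mm) (height (world z) of bottle_mid above 0.1405 m).
It fails at once if the fingers touch the bottle (over 1 N) with the grasp point above its lower half (contact force between the fingers and bottle above 1 N and height (world z) of the grasp point above 0.13 m).
It fails at once if the wash bottle, the reagent bottle or the timer is moved more than 30 mm, or one of the two bottles tipped (distance of any of washer, reagent, timer from where it was at the start of the episode above 0.03 m or angle between any of washer, reagent's own z axis and vertical above 0.4 rad).
It also fails if it takes over 72 s, if anything falls off the work surface, if the arm or the gripper's body presses on something with over 40 N, if the wrist force passes 120 N, or if a joint passes its speed limit or range.

### The arm

A 6-joint arm with a two-finger parallel gripper is mounted at the origin on a cart in front of the work surface, level with it; the furniture and walls round the work are solid. World frame = base frame: x ahead of the robot, y to its left, z up, the work surface at z = 0. Lengths are in m, angles in rad, forces in N, time in s.
With the tool pointing down it reaches from about 0.35 to 0.85 m from the base axis. Payload 8.1 kg.
Tool frame: the origin (TCP) lies on the mounting face of the last link; the fingertips stand 186 mm ahead of it and the grasp point (between the pads) lies 167 mm ahead of it; z points along the fingers, y is the line along which they close (so a half turn about z gives the same grasp; the last joint's range is limited). The gripper opens to 93 mm and grips with 3 to 60 N. Pads are 15 mm wide; open, the fingers measure 128 mm over their backs; the gripper's body (75 mm by 188 mm) begins 65 mm behind the grasp point.
Start: joints at [1.102, 0.13, 1.488, -0, 1.523, -0.085], TCP at [0.225, 0.556, 0.405] pointing down, gripper open.
Joint ranges: [-2.96, 2.96], [-0.89, 2.26], [0.02, 2.5], [-1.34, 4.48], [0, 2.73], [-2.66, 2.66]. Speed limits (rad/s): [2.39, 2.39, 2.79, 3.14, 3.14, 3.14].

### API

Orientations are given as a rotation vector (axis times angle).
In Python, from plant import * gives the robot as it stands. The module is installed in compiled form; this text tells all that it offers.
- The arm moves only by the tool arm_command, never from a script. Its argument "increments" is a list of rows, each a list of 6 numbers: the shift along the tool's x, y, z in units of 0.2 m (1.0 is 0.2 m), then the turn, a rotation vector about the tool's x, y, z in units of pi rad (1.0 is pi rad). A call has exactly 5 rows; each row is the pose to reach, as a shift and turn from the pose commanded when the call began, along the tool's axes at that moment, turning the shorter way round; what a row does not reach only later rows make up. A row lasts 1/8 s, in which the tool goes at most 62.5 mm and 10.7 degrees, less where a joint would pass 70% of its speed; a pose out of reach is approached as far as the arm can. A call with a number of a shift or a turn outside -1 to 1 is refused whole. A call with a gripper value outside its range is refused whole. "fingers" is the closure, from -1 (fully open) to 1 (shut), set as the call begins (left out, the last holds). The fingers move at their own pace and stop on an object; "force" is the grip in N (left out, the last holds). Time passes only in rows, so rows that repeat a pose let the fingers close, or fill a call up. It gives the time, the measured TCP pose, the force, the opening and the grip force at its end, in the units of the state.
- read_state(): the state, without advancing time (a new reading comes with each control period).
- read_camera(name): name is "side" or "top"; returns a dict with "image" (400x640x3 uint8, red, green, blue), "fx", "fy", "cx", "cy" (pixels), "T" (4x4, takes a point from camera to world coordinates). Camera axes: x right, y down, z forward; pixel columns grow to the right and rows downward; lengths in m; the calibration is good to about 2 mm. A picture is of the moment at which its call begins. There is no depth.
- close_job(): hands the job in; it is judged then, once.
The state is a dict: "t": time; "q": joint angles; "dq": joint speeds; "joint_torque": joint torques, N m; "tool_pos": TCP position; "orientation": TCP orientation; "force": force on the tool from outside, world axes, zero at the start; "wrist_torque": the same for the moment, N m; "opening": finger opening in m; "gripper_force": force on a finger pad.
Only numpy, scipy, OpenCV 4.12 (cv2) and the standard library are available. Lean on these libraries where they do the work, as an engineer would, in place of code of your own. Each camera call takes 0.05 s, during which the arm holds its last target. There are 200 camera calls.

## Working session

There is one attempt and no reset: what is moved stays moved. The work goes in short steps, Python scripts to look and compute and a tool call to move; the robot and the scene stay as the last step left them, time stands still between calls to the robot, and variables do not carry over. Pictures are saved under pics/ and viewed, at most 10 in all, crops included, and the job is handed in when it is done.

Besides the shell and the picture viewer there is one more tool, called after ">>>" as name(argument=value, ...) on one line, values as JSON. arm_command: Moves the arm, as the interface text tells. Shifts and turns lie within -1 to 1; 1 stands for 0.2 m of shift or pi rad of turn. Its arguments: {"type":"object","properties":{"increments":{"type":"array","items":{"type":"array","items":{"type":"number","minimum":-1,"maximum":1}}},"fingers":{"type":"number"},"force":{"type":"number"}},"required":["increments"]}

```bash
mkdir -p pics; python3 - <<'E'
from plant import *
import cv2,numpy as np
s=read_state();print(s)
for n in("side","top"):
    c=read_camera(n);cv2.imwrite(f"pics/{n}0.png",c["image"][:,:,::-1]);print(n,c["fx"],c["fy"],c["cx"],c["cy"],c["T"].round(4).tolist())
E
```

```text
{'t': 0.0, 'q': array([ 1.10157804e+00,  1.31176828e-01,  1.48927169e+00, -1.09349599e-05,
        1.52302016e+00, -8.53989048e-02]), 'dq': array([ 5.51969424e-04, -1.75883708e-03, -6.33685080e-04,  1.37156614e-05,
        1.61408029e-03,  3.14023735e-04]), 'joint_torque': array([ 2.00367608e-04, -5.59828341e+01, -4.91763031e+01,  7.68296001e-02,
        3.54037376e-02, -1.56763895e-04]), 'tool_pos': array([0.22455481, 0.55614619, 0.40368195]), 'orientation': array([-5.99111115e-01, -3.08342366e+00,  2.83850360e-03]), 'force': array([ 0.04909698, -0.15247894,  1.0170172 ]), 'wrist_torque': array([ 0.02007072,  0.04095084, -0.02146782]), 'gripper_force': 0.0, 'opening': 0.0927774178126363}
side 473.35179785184016 473.35179785184016 319.39978108630174 198.49852759571974 [[0.8669, -0.1954, 0.4585, -0.0948], [-0.4984, -0.3433, 0.7961, -0.9751], [0.0019, -0.9187, -0.395, 0.6495], [0.0, 0.0, 0.0, 1.0]]
top 496.4512149116654 496.4512149116654 313.6387069829451 201.18751657366244 [[-0.008, -0.9849, 0.1729, 0.2788], [-0.9998, 0.0111, 0.017, 0.1541], [-0.0187, -0.1727, -0.9848, 1.7099], [0.0, 0.0, 0.0, 1.0]]
```

View pics/side0.png

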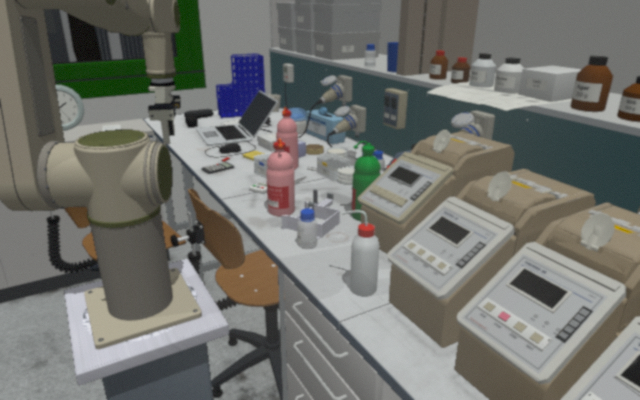

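View pics/top0.png

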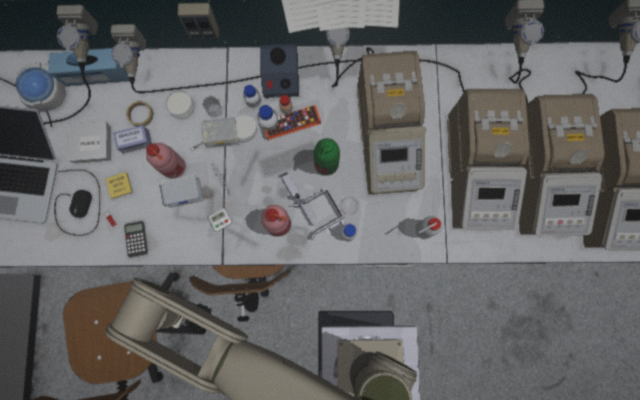

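The side view shows the pink bottle at about (281,180), with the bay right of it at about (313,215). In the top view the bottle is at (276,220), the bay U at (320,213), and the bolt bed runs up to (288,178). The reagent bottle is at (349,232), the timer at (220,220) and the green look-alike at (326,156). I'll zoom in next.

```bash
python3 - <<'E'
import cv2
a=cv2.imread("pics/top0.png")[160:250,250:370];cv2.imwrite("pics/topc.png",cv2.resize(a,None,fx=6.6,fy=6.6,interpolation=cv2.INTER_CUBIC))
a=cv2.imread("pics/side0.png")[130:260,240:400];cv2.imwrite("pics/sidec.png",cv2.resize(a,None,fx=4.6,fy=4.6,interpolation=cv2.INTER_CUBIC))
E
```

```text
(no output)
```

View pics/topc.png

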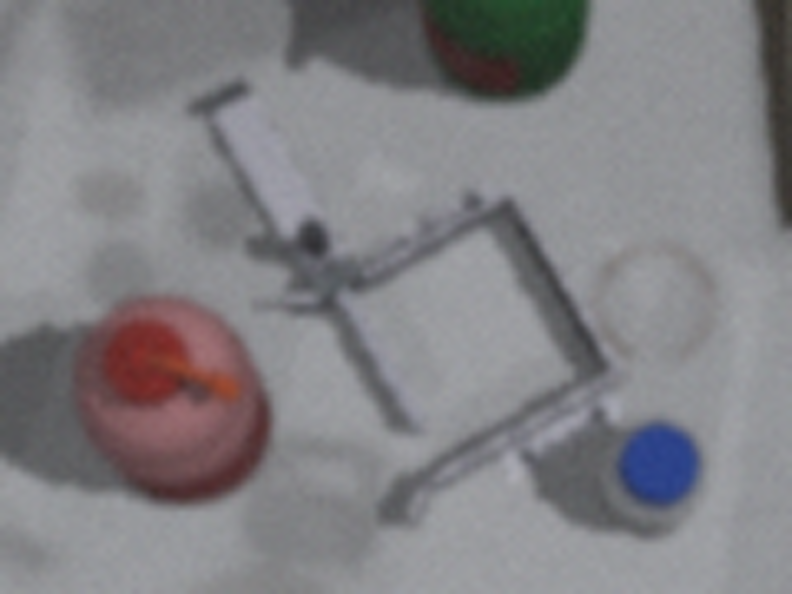

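View pics/sidec.png

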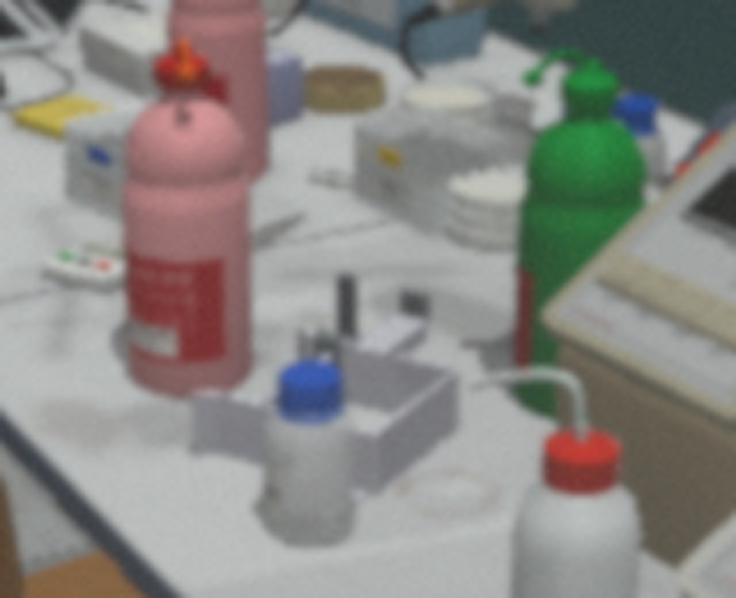

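The top crop shows the bay's wall tops: the lip tips are at about (258,303) and (385,515), the back corners at (508,200) and (612,372), and the peg at (313,235). The bolt lies shut across the mouth. In the side crop the bottle's base front is at about (187,391).

```bash
cat > h.py <<'E'
import numpy as np,cv2
from scipy.spatial.transform import Rotation as R
def ray(c,u,v,z):
    d=c["T"][:3,:3]@np.array([(u-c["cx"])/c["fx"],(v-c["cy"])/c["fy"],1]);o=c["T"][:3,3]
    return (o+d*(z-o[2])/d[2])
def proj(c,p):
    q=np.linalg.inv(c["T"])@np.append(p,1);return np.array([c["fx"]*q[0]/q[2]+c["cx"],c["fy"]*q[1]/q[2]+c["cy"]])
def pinkbase(s):
    hsv=cv2.cvtColor(s["image"],cv2.COLOR_RGB2HSV)
    h,S,V=cv2.split(hsv);m=(((h>165)|(h<8))&(S>50)).astype(np.uint8)
    m[:155]=0;m[225:]=0;m[:,:255]=0;m[:,310:]=0
    n,l,st,ce=cv2.connectedComponentsWithStats(m);i=1+np.argmax(st[1:,4]);m=l==i
    rows=np.where(m.any(1))[0];ext=[(r,np.where(m[r])[0].min(),np.where(m[r])[0].max()) for r in rows]
    return m,ext
E
python3 - <<'E'
from h import *;from plant import *
t=read_camera("top");s=read_camera("side")
def T(u,v,z):return ray(t,250+u/6.6-.42,160+v/6.6-.42,z)
def S(u,v,z):return ray(s,240+u/4.6-.4,130+v/4.6-.4,z)
pts=[((258,303),(-.085,.067)),((385,515),(-.085,-.067)),((508,200),(.048,.057)),((615,372),(.048,-.057))]
W=np.array([T(*a,.045)[:2] for a,b in pts]);B=np.array([b for a,b in pts])
Wc,Bc=W.mean(0),B.mean(0);U,_,V=np.linalg.svd((B-Bc).T@(W-Wc));Rm=(U@V).T
o=Wc-Rm@Bc;yaw=np.arctan2(Rm[1,0],Rm[0,0]);print("bay",o,"yaw",yaw,np.linalg.det(Rm),"res mm",((B@Rm.T+o-W)*1e3).round(1).tolist())
f=lambda p:(Rm.T@(p[:2]-o)).round(4)
print("peg top",T(313,232,.081),f(T(313,232,.081)))
print("peg side top",f(S(346,278,.081)))
print("bayback side",f(S(457,375,.045)),f(S(372,445,.045)))
m,ext=pinkbase(s);print(ext[-12:])
b=S(187,391,0);cam=s["T"][:3,3];d=(b-cam)[:2];d/=np.linalg.norm(d);c=b[:2]+d*.044
print("bottle side",c,f(c))
for z in(.2,.235): p=T(146,360,z);print("cap top",z,p,f(p))
print("mask",m.sum());
for n,a,q in(("reagent",T(660,462,.105),0),("washer",ray(t,433,224,.19),0),("timer",ray(t,220,220,.019),0),("green",ray(t,326,150,.23),0)):print(n,a,f(a))
E
```

```text
bay [0.54215532 0.15726295] yaw -1.0746641107346175 0.9999999999999996 res mm [[3.4, -4.0], [-4.2, -3.0], [5.3, 3.8], [-4.4, 3.2]]
peg top [0.58734013 0.23763676 0.081     ] [-0.0492  0.078 ]
peg side top [-0.049   0.0769]
bayback side [0.0567 0.0466] [ 0.063 -0.071]
[(np.int64(204), np.int64(278), np.int64(293)), (np.int64(205), np.int64(268), np.int64(293)), (np.int64(206), np.int64(268), np.int64(293)), (np.int64(207), np.int64(269), np.int64(293)), (np.int64(208), np.int64(269), np.int64(293)), (np.int64(209), np.int64(269), np.int64(293)), (np.int64(210), np.int64(269), np.int64(292)), (np.int64(211), np.int64(270), np.int64(292)), (np.int64(212), np.int64(270), np.int64(291)), (np.int64(213), np.int64(271), np.int64(290)), (np.int64(214), np.int64(274), np.int64(281)), (np.int64(215), np.int64(278), np.int64(280))]
bottle side [0.50270676 0.32264325] [-0.1642  0.044 ]
cap top 0.2 [0.50493024 0.30964015 0.2       ] [-0.1517  0.0398]
cap top 0.235 [0.49968931 0.30603366 0.235     ] [-0.151   0.0335]
mask 1526
reagent [0.46572091 0.06588486 0.105     ] [ 0.044  -0.1107]
washer [ 0.47043083 -0.18559464  0.19      ] [ 0.2674 -0.2263]
timer [0.51348649 0.50673306 0.019     ] [-0.321   0.1411]
green [0.69835074 0.14026629 0.23      ] [0.0893 0.1293]
```

```bash
python3 - <<'E'
from h import *;from plant import *
t=read_camera("top");s=read_camera("side")
def T(u,v,z):return ray(t,250+u/6.6-.42,160+v/6.6-.42,z)[:2]
def ang(a,b,z,off=0):
    d=T(*b,z)-T(*a,z);print(np.degrees(np.arctan2(d[1],d[0]))+off,np.linalg.norm(d))
ang((508,202),(615,372),.045,90-180+180) # back wall, -y dir -> yaw
ang((425,482),(605,375),.045)  # right wall
ang((362,282),(505,203),.045)
ang((410,428),(220,98),.025,-90) # bolt + bed
# bottle pink mask from top: shoulder silhouette
hsv=cv2.cvtColor(t["image"],cv2.COLOR_RGB2HSV);h,S,V=cv2.split(hsv)
m=(((h>165)|(h<10))&(S>60)).astype(np.uint8);m[:,:258]=0;m[:,295:]=0;m[:200]=0;m[240:]=0
p=cv2.findNonZero(m)[:,0];print("pink top bbox",p.min(0),p.max(0),m.sum())
# fit axis: silhouettes = hull of circles radius .044 at z=0 and z=.2
def hull(c,cam,zs=(0,.19)):
    a=np.linspace(0,2*np.pi,60)
    P=np.array([proj(cam,[c[0]+.044*np.cos(x),c[1]+.044*np.sin(x),z]) for z in zs for x in a]);return P.min(0),P.max(0)
for c in((.5027,.3226),(.5,.312),(.5,.317)):print(c,hull(c,t),"side",hull(c,s))
_,e=pinkbase(s)[0],pinkbase(s)[1];print(e[0],e[5],e[15],e[25])
E
```

```text
-59.014980263989884 0.10437014535863386
-59.71999619867025 0.1073934371028385
-61.29167397683418 0.084677164426704
-60.698495170045916 0.20231253288738807
pink top bbox [262 206] [290 235] 636
(0.5027, 0.3226) (array([253.68328748, 201.37117811]), array([286.47702292, 235.87194122])) side (array([264.13146586, 149.76649316]), array([293.38748148, 214.62215277]))
(0.5, 0.312) (array([257.08521345, 202.18766563]), array([289.52498182, 236.61968242])) side (array([264.71397142, 150.75409969]), array([294.11994109, 216.02817418]))
(0.5, 0.317) (array([255.47514328, 202.20547493]), array([288.08665504, 236.63400152])) side (array([264.06262576, 150.34552563]), array([293.42908827, 215.44682994]))
(np.int64(155), np.int64(271), np.int64(297)) (np.int64(160), np.int64(268), np.int64(297)) (np.int64(170), np.int64(267), np.int64(293)) (np.int64(180), np.int64(268), np.int64(293))
```

```bash
cat >> h.py <<'E'
YAW=-1.056;O=np.array([.5445,.1504])
Rb=np.array([[np.cos(YAW),-np.sin(YAW)],[np.sin(YAW),np.cos(YAW)]])
def bayrot(tilt):  # tool y = bay y, tool z tilted forward (+bay x) by tilt from straight down
    z=np.append(Rb@[np.sin(tilt),0],-np.cos(tilt));y=np.append(Rb[:,1],0);return np.column_stack([np.cross(y,z),y,z])
def go(s,bx,by,z,tilt=0,ahead=.167):  # put point 'ahead' of TCP at bay (bx,by), height z
    Rt=bayrot(tilt);p=np.append(O+Rb@[bx,by],z)-Rt[:,2]*ahead
    R0=R.from_rotvec(s["orientation"]).as_matrix()
    print("shift",(R0.T@(p-s["tool_pos"])/.2).round(3),"turn",(R.from_matrix(R0.T@Rt).as_rotvec()/np.pi).round(4))
def where(s,ahead=.167):
    Rt=R.from_rotvec(s["orientation"]).as_matrix();p=s["tool_pos"]+Rt[:,2]*ahead
    print("t",round(s["t"],2),"bay",(Rb.T@(p[:2]-O)).round(4),"z",p[2].round(4),"tilt",np.degrees(np.arccos(-Rt[2,2])).round(1),"F",s["force"].round(1),"open",round(float(s["opening"]),4),"grip",s["gripper_force"],"q",s["q"].round(2))
E
python3 - <<'E'
from h import *;from plant import *
s=read_state();where(s);go(s,-.055,.08,.31)
E
```

```text
t 0.3 bay [-0.5107 -0.0787] z 0.2374 tilt 0.0 F [-0.   0.8  0.7] open 0.0931 grip 0.0 q [ 1.1   0.13  1.49 -0.    1.52 -0.09]
shift [-2.277 -0.799 -0.363] turn [-2.00e-04  1.00e-04  2.14e-01]
```

>>> arm_command(increments=[[0,0,-0.3,0,0,0],[-0.2,-0.1,-0.36,0,0,0.05],[-0.5,-0.2,-0.36,0,0,0.1],[-0.75,-0.25,-0.36,0,0,0.15],[-1,-0.3,-0.36,0,0,0.2]], fingers=0.14, force=20)

```text
t: 0.92
tool_pos: [0.3888, 0.4246, 0.477]
orientation: [1.53, 2.744, 0.001]
force: [0.5, 0.3, 0.4]
opening: 0.0478
gripper_force: 0.0
```

```bash
python3 - <<'E'
from h import *;from plant import *
s=read_state();where(s);go(s,-.055,.08,.31)
E
```

```text
t 0.93 bay [-0.3154 -0.0004] z 0.31 tilt 0.0 F [0.5 0.3 0.4] open 0.0478 grip 0.0 q [0.74 0.05 1.45 0.   1.65 0.19]
shift [-1.316  0.352 -0.   ] turn [ 0.0001 -0.      0.0123]
```

>>> arm_command(increments=[[-0.25,0.07,0,0,0,0.012],[-0.5,0.14,0,0,0,0.012],[-0.75,0.2,0,0,0,0.012],[-1,0.28,0,0,0,0.012],[-1,0.35,0,0,0,0.012]])

```text
t: 1.55
tool_pos: [0.5553, 0.2902, 0.4765]
orientation: [1.58, 2.714, -0.001]
force: [-0.7, 1.0, -0.6]
opening: 0.0397
gripper_force: 0.0
```

>>> arm_command(increments=[[-0.2,0,0,0,0,0],[-0.3,0,0,0,0,0],[-0.3,0,0,0,0,0],[-0.3,0,0,0,0,0],[-0.3,0,0,0,0,0]])

```text
t: 2.17
tool_pos: [0.5823, 0.2423, 0.4769]
orientation: [-1.573, -2.72, -0.001]
force: [-0.1, 0.3, -0.2]
opening: 0.0398
gripper_force: 0.0
```

```bash
python3 - <<'E'
from h import *;from plant import *
s=read_state();where(s);go(s,-.055,.08,.31)
for n in("top","side"):
    c=read_camera(n);cv2.imwrite(f"pics/{n}1.png",c["image"][:,:,::-1])
a=cv2.imread("pics/side1.png")[90:260,230:430];b=cv2.imread("pics/top1.png")[150:250,240:360]
a=cv2.resize(a,(588,500),interpolation=3);b=cv2.resize(b,(600,500),interpolation=3)
cv2.imwrite("pics/both1.png",cv2.resize(np.hstack([a,b]),(800,337)))
E
```

```text
t 2.17 bay [-0.0614  0.0782] z 0.3099 tilt 0.0 F [-0.1  0.3 -0.2] open 0.0398 grip 0.0 q [ 0.31  0.2   1.29  0.    1.66 -0.21]
shift [-0.032  0.009 -0.   ] turn [ 0.0001 -0.0001  0.0024]
```

View pics/both1.png

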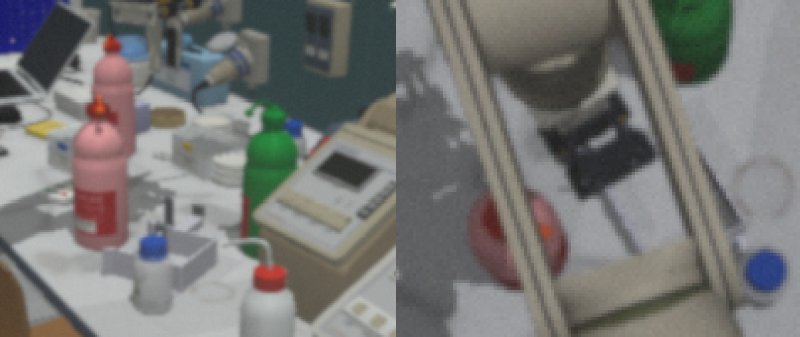

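The side view shows the bottle, bay and peg (about (168,212) in the montage) undisturbed. In the top view the gripper is above the bolt, clear of the pink bottle. I'll descend now.

>>> arm_command(increments=[[-0.03,0.01,0.2,0,0,0.002],[-0.03,0.01,0.4,0,0,0.002],[-0.03,0.01,0.6,0,0,0.002],[-0.03,0.01,0.8,0,0,0.002],[-0.03,0.01,0.9,0,0,0.002]])

```text
t: 2.9
tool_pos: [0.5865, 0.2373, 0.294]
orientation: [-1.581, -2.712, 0.004]
force: [0.3, -0.9, 0.9]
opening: 0.04
gripper_force: 0.0
```

```bash
python3 - <<'E'
from h import *;from plant import *
s=read_state();where(s);go(s,-.055,.08,.07)
for n in("side",):
    c=read_camera(n);print(proj(c,np.append(O+Rb@[-.055,.08],.06)));cv2.imwrite(f"pics/s2.png",cv2.resize(c["image"][100:250,240:400,::-1],None,fx=4,fy=4,interpolation=3))
E
```

```text
t 2.9 bay [-0.0551  0.0788] z 0.127 tilt 0.2 F [ 0.3 -0.9  0.9] open 0.04 grip 0.0 q [ 0.3   0.29  1.51  0.    1.34 -0.21]
shift [0.    0.004 0.285] turn [-0.0011 -0.0003  0.0002]
[314.8998618  196.01577361]
```

View pics/s2.png

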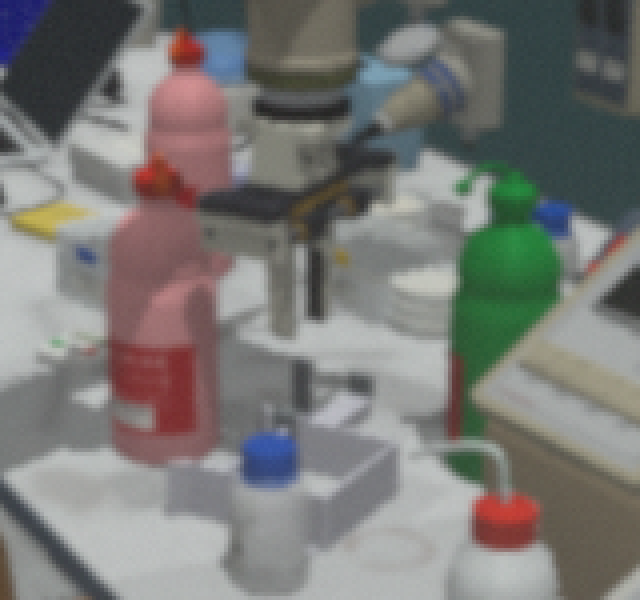

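The fingers at (285,330) and (315,310) in this crop straddle the line down to the peg at (300,385). The gripper body is just clear of the pink bottle.

>>> arm_command(increments=[[0,0,0.1,0,0,0],[0,0,0.2,0,0,0],[0,0,0.285,0,0,0],[0,0,0.285,0,0,0],[0,0,0.285,0,0,0]])

```text
t: 3.58
tool_pos: [0.5879, 0.2372, 0.2403]
orientation: [1.583, 2.713, 0.001]
force: [0.1, 0.3, -0.4]
opening: 0.0403
gripper_force: 0.0
```

>>> arm_command(increments=[[0,0,0,0,0,0],[0,0,0,0,0,0],[0,0,0,0,0,0],[0,0,0,0,0,0],[0,0,0,0,0,0]], fingers=1, force=15)

```text
t: 4.2
tool_pos: [0.5877, 0.2371, 0.2401]
orientation: [1.583, 2.713, 0.0]
force: [-1.6, -1.2, 3.6]
opening: 0.0134
gripper_force: 15.0
```

```bash
python3 - <<'E'
from h import *;from plant import *
s=read_state();where(s);go(s,-.055,.162,.07)
E
```

```text
t 4.2 bay [-0.0542  0.0803] z 0.0731 tilt 0.0 F [-1.6 -1.2  3.6] open 0.0134 grip 15.000389814376831 q [ 0.3   0.35  1.54 -0.    1.25 -0.21]
shift [0.004 0.409 0.016] turn [ 0.0001  0.     -0.    ]
```

>>> arm_command(increments=[[0,0.08,0,0,0,0],[0,0.16,0,0,0,0],[0,0.24,0,0,0,0],[0,0.32,0,0,0,0],[0,0.39,0,0,0,0]])

```text
t: 4.82
tool_pos: [0.6556, 0.2758, 0.24]
orientation: [-1.582, -2.713, 0.001]
force: [-26.1, -13.1, 16.9]
opening: 0.0153
gripper_force: 14.8
```

```bash
python3 - <<'E'
from h import *;from plant import *
s=read_state();where(s);go(s,-.055,.162,.07)
E
```

```text
t 4.83 bay [-0.0545  0.1582] z 0.073 tilt 0.1 F [-26.1 -13.1  16.9] open 0.0153 grip 14.793327748775482 q [ 0.33  0.54  1.29  0.    1.31 -0.19]
shift [0.003 0.018 0.015] turn [-0.0004 -0.0001  0.    ]
```

>>> arm_command(increments=[[0,-0.015,0,0,0,0],[0,-0.015,0,0,0,0],[0,-0.015,0,0,0,0],[0,-0.015,0,0,0,0],[0,-0.015,0,0,0,0]], fingers=0.14)

```text
t: 5.45
tool_pos: [0.6528, 0.274, 0.2398]
orientation: [1.583, 2.714, 0.0]
force: [-0.6, 0.2, 0.2]
opening: 0.0399
gripper_force: 0.0
```

>>> arm_command(increments=[[0,0,-0.2,0,0,0],[0,0,-0.45,0,0,0],[0,0,-0.7,0,0,0],[0,0,-0.95,0,0,0],[0,0,-1,0,0,0]])

```text
t: 6.08
tool_pos: [0.6534, 0.2742, 0.4458]
orientation: [1.58, 2.709, 0.01]
force: [0.5, 0.4, 0.1]
opening: 0.04
gripper_force: 0.0
```

```bash
python3 - <<'E'
from h import *;from plant import *
s=read_state();where(s);go(s,-.26,.162,.34);go(s,-.26,.04,.34,.7)
t=read_camera("top");s=read_camera("side")
cv2.imwrite("pics/s3.png",cv2.resize(np.hstack([s["image"][120:250,240:370],t["image"][150:280,230:360]])[:,:,::-1],None,fx=3,fy=3,interpolation=3))
E
```

```text
t 6.08 bay [-0.0539  0.1571] z 0.2788 tilt 0.5 F [0.5 0.4 0.1] open 0.04 grip 0.0 q [ 0.33  0.41  1.08  0.    1.64 -0.19]
shift [ 1.029  0.034 -0.307] turn [ 0.0027  0.0005 -0.    ]
shift [ 1.567 -0.578 -0.117] turn [ 0.0026 -0.2223 -0.001 ]
```

View pics/s3.png

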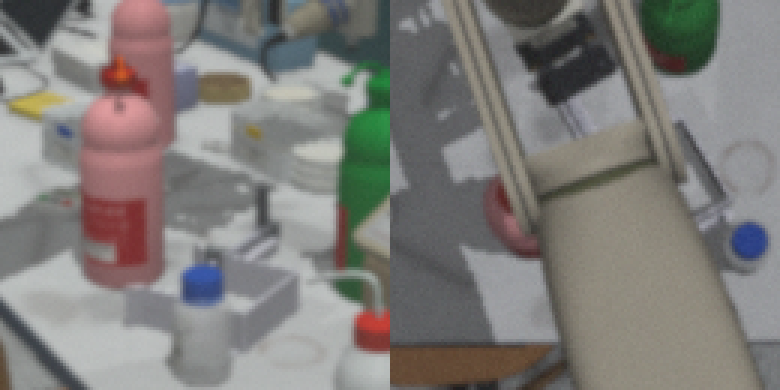

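The peg now stands at about (262,205) in the left half, so the bolt is drawn and the mouth is open. The bottle is untouched. Next I'll go over and behind the bottle.

>>> arm_command(increments=[[0,0,-0.25,0,0,0],[0.2,0,-0.32,0,0,0],[0.5,0,-0.32,0,0,0],[0.8,0,-0.32,0,0,0],[1,0,-0.32,0,0,0]], fingers=-0.075)

```text
t: 6.8
tool_pos: [0.5528, 0.4504, 0.5002]
orientation: [-1.58, -2.713, 0.006]
force: [1.1, -0.4, 0.2]
opening: 0.05
gripper_force: 0.0
```

>>> arm_command(increments=[[0.1,-0.1,0,0,-0.055,0],[0.2,-0.25,0,0,-0.11,0],[0.3,-0.4,0,0,-0.165,0],[0.5,-0.5,0.1,0,-0.2223,0],[0.55,-0.58,0.2,0,-0.2223,0]])

```text
t: 7.42
tool_pos: [0.3964, 0.4886, 0.4587]
orientation: [1.25, 2.16, -0.466]
force: [0.6, -0.8, -1.1]
opening: 0.05
gripper_force: 0.0
```

```bash
python3 - <<'E'
from h import *;from plant import *
s=read_state();where(s,.186);go(s,-.26,.042,.25,.7,.186);go(s,-.26,.042,.04,.7,.186)
E
```

```text
t 7.42 bay [-0.2468  0.0374] z 0.317 tilt 40.3 F [ 0.6 -0.8 -1.1] open 0.05 grip 0.0 q [ 0.98  0.36  1.21 -0.65  1.87  0.36]
shift [0.263 0.024 0.213] turn [-0.0005  0.0013  0.0023]
shift [0.943 0.03  1.013] turn [-0.0005  0.0013  0.0023]
```

>>> arm_command(increments=[[0.2,0.02,0.1,0,0,0.002],[0.4,0.03,0.35,0,0,0.002],[0.55,0.03,0.55,0,0,0.002],[0.7,0.03,0.75,0,0,0.002],[0.8,0.03,0.85,0,0,0.002]])

```text
t: 8.05
tool_pos: [0.3968, 0.4993, 0.2249]
orientation: [1.263, 2.156, -0.466]
force: [-0.4, -0.6, -0.1]
opening: 0.0499
gripper_force: 0.0
```

```bash
python3 - <<'E'
from h import *;from plant import *
s=read_state();where(s,.186);go(s,-.26,.042,.04,.7,.186)
t=read_camera("top");s=read_camera("side")
cv2.imwrite("pics/s4.png",cv2.resize(np.hstack([s["image"][120:250,220:350],t["image"][150:280,230:360]])[:,:,::-1],None,fx=3,fy=3,interpolation=3))
E
```

```text
t 8.05 bay [-0.2563  0.0422] z 0.0828 tilt 40.2 F [-0.4 -0.6 -0.1] open 0.0499 grip 0.0 q [ 0.99  0.57  1.37 -0.61  1.57  0.6 ]
shift [ 0.151 -0.006  0.152] turn [-0.0018  0.0005 -0.0005]
```

View pics/s4.png

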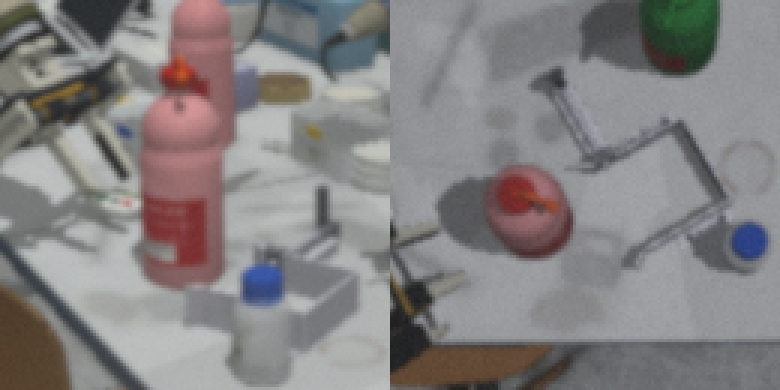

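The gripper is behind the bottle. In the left half the fingers are at about (110,165), and in the right half at (435,225) and (460,285), both pointing at the bottle at (530,215). The mouth is clear.

```bash
python3 - <<'E'
from h import *;from plant import *
s=read_state();go(s,-.21,.043,.04,.7,.186)
E
```

```text
shift [-0.041  0.     0.316] turn [-0.0019  0.0006 -0.0003]
```

>>> arm_command(increments=[[0.08,-0.005,0.08,0,0,0],[0.15,-0.005,0.15,0,0,0],[0.1,-0.005,0.2,0,0,0],[0.03,-0.005,0.26,0,0,0],[-0.03,-0.003,0.305,0,0,0]])

```text
t: 8.78
tool_pos: [0.4202, 0.4615, 0.1887]
orientation: [1.267, 2.154, -0.455]
force: [-0.5, 0.3, 0.2]
opening: 0.0502
gripper_force: 0.0
```

```bash
python3 - <<'E'
from h import *;from plant import *
s=read_state();where(s,.186)
for x,y in((-.19,.040),(-.165,.026)):go(s,x,y,.04,.7,.186)
E
```

```text
t 8.78 bay [-0.2124  0.045 ] z 0.0463 tilt 40.0 F [-0.5  0.3  0.2] open 0.0502 grip 0.0 q [ 0.93  0.57  1.45 -0.63  1.47  0.6 ]
shift [-0.064 -0.024  0.096] turn [ 0.0001 -0.0006 -0.0025]
shift [-0.16  -0.093  0.176] turn [ 0.0001 -0.0006 -0.0025]
```

>>> arm_command(increments=[[-0.03,-0.01,0.05,0,0,0],[-0.064,-0.02,0.096,0,0,0],[-0.095,-0.04,0.123,0,0,0],[-0.127,-0.065,0.15,0,0,0],[-0.16,-0.09,0.176,0,0,0]])

```text
t: 9.4
tool_pos: [0.4263, 0.4124, 0.1814]
orientation: [1.266, 2.155, -0.455]
force: [1.1, 3.6, 0.4]
opening: 0.0502
gripper_force: 1.5
```

```bash
python3 - <<'E'
from h import *;from plant import *
s=read_state();where(s,.186)
for x,y in((-.15,.02),(-.125,.008)):go(s,x,y,.04,.7,.186)
E
```

```text
t 9.4 bay [-0.1667  0.0262] z 0.0389 tilt 40.0 F [1.1 3.6 0.4] open 0.0502 grip 1.4981738038477488 q [ 0.88  0.49  1.57 -0.66  1.41  0.59]
shift [-0.066 -0.03   0.05 ] turn [ 0.0002 -0.0006 -0.002 ]
shift [-0.162 -0.09   0.13 ] turn [ 0.0002 -0.0006 -0.002 ]
```

>>> arm_command(increments=[[-0.032,-0.018,0.025,0,0,0],[-0.066,-0.035,0.05,0,0,0],[-0.1,-0.055,0.078,0,0,0],[-0.13,-0.075,0.105,0,0,0],[-0.16,-0.09,0.13,0,0,0]])

```text
t: 10.02
tool_pos: [0.4307, 0.3674, 0.1818]
orientation: [1.266, 2.155, -0.456]
force: [-0.1, 1.5, -1.8]
opening: 0.0501
gripper_force: 1.2
```

```bash
python3 - <<'E'
from h import *;from plant import *
s=read_state();where(s,.186)
for x,y in((-.115,.003),(-.095,.0),(-.08,0)):go(s,x,y,.04,.7,.186)
t=read_camera("top");s=read_camera("side")
cv2.imwrite("pics/s5.png",cv2.resize(np.hstack([s["image"][120:250,220:350],t["image"][150:280,230:360]])[:,:,::-1],None,fx=3,fy=3,interpolation=3))
E
```

```text
t 10.03 bay [-0.1253  0.0078] z 0.0394 tilt 40.0 F [-0.1  1.5 -1.8] open 0.0501 grip 1.2481178354937583 q [ 0.82  0.42  1.67 -0.68  1.36  0.57]
shift [-0.04  -0.024  0.031] turn [-0.0001 -0.0005 -0.002 ]
shift [-0.117 -0.038  0.095] turn [-0.0001 -0.0005 -0.002 ]
shift [-0.174 -0.038  0.143] turn [-0.0001 -0.0005 -0.002 ]
```

View pics/s5.png

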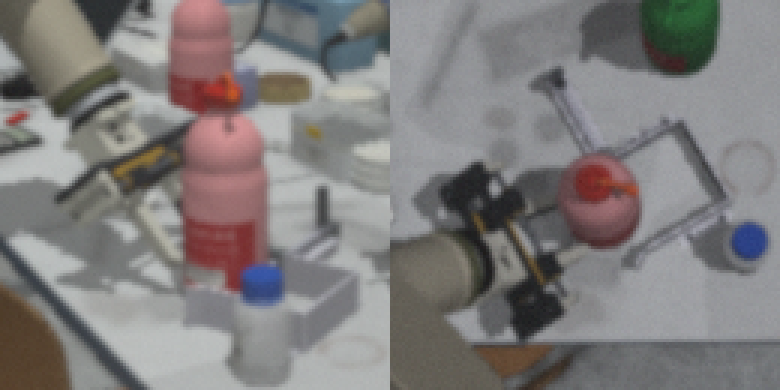

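The bottle sits upright in the finger cradle at the mouth: (225,210) in the left half, (600,200) in the right.

>>> arm_command(increments=[[-0.035,-0.02,0.029,0,0,0],[-0.07,-0.03,0.058,0,0,0],[-0.105,-0.038,0.086,0,0,0],[-0.14,-0.038,0.115,0,0,0],[-0.174,-0.038,0.143,0,0,0]])

```text
t: 10.75
tool_pos: [0.4464, 0.3244, 0.1823]
orientation: [1.266, 2.155, -0.456]
force: [-0.6, 2.3, -1.9]
opening: 0.05
gripper_force: 1.1
```

```bash
python3 - <<'E'
from h import *;from plant import *
s=read_state();where(s,.186)
for x,y in((-.07,.0),(-.055,.0),(-.045,0)):go(s,x,y,.04,.7,.186)
E
```

```text
t 10.75 bay [-0.0802  0.0002] z 0.0398 tilt 40.0 F [-0.6  2.3 -1.9] open 0.05 grip 1.0949888254981488 q [ 0.75  0.36  1.74 -0.7   1.31  0.53]
shift [-0.038 -0.001  0.032] turn [-0.0002 -0.0005 -0.002 ]
shift [-0.095 -0.001  0.08 ] turn [-0.0002 -0.0005 -0.002 ]
shift [-0.134 -0.     0.112] turn [-0.0002 -0.0005 -0.002 ]
```

>>> arm_command(increments=[[-0.025,0,0.021,0,0,0],[-0.05,0,0.042,0,0,0],[-0.075,0,0.063,0,0,0],[-0.1,0,0.084,0,0,0],[-0.12,0,0.1,0,0,0]])

```text
t: 11.38
tool_pos: [0.4615, 0.2974, 0.1825]
orientation: [1.266, 2.155, -0.456]
force: [-1.2, 2.3, -2.0]
opening: 0.0499
gripper_force: 1.1
```

```bash
python3 - <<'E'
from h import *;from plant import *
s=read_state();where(s,.186)
for x,y in((-.045,.0),(-.04,.0)):go(s,x,y,.04,.7,.186)
E
```

```text
t 11.38 bay [-0.0492  0.0001] z 0.04 tilt 40.0 F [-1.2  2.3 -2. ] open 0.0499 grip 1.0876686125993729 q [ 0.7   0.34  1.77 -0.72  1.28  0.5 ]
shift [-0.015 -0.001  0.014] turn [-0.0001 -0.0005 -0.002 ]
shift [-0.034 -0.001  0.03 ] turn [-0.0001 -0.0005 -0.002 ]
```

>>> arm_command(increments=[[-0.006,0,0.005,0,0,0],[-0.012,0,0.01,0,0,0],[-0.018,0,0.015,0,0,0],[-0.023,0,0.019,0,0,0],[-0.023,0,0.019,0,0,0]])

```text
t: 12.0
tool_pos: [0.4643, 0.2926, 0.1825]
orientation: [1.266, 2.155, -0.456]
force: [-1.1, 1.6, -1.3]
opening: 0.0499
gripper_force: 1.1
```

```bash
python3 - <<'E'
from h import *;from plant import *
s=read_state();where(s,.186)
E
```

```text
t 12.0 bay [-0.0437  0.0002] z 0.0401 tilt 40.0 F [-1.1  1.6 -1.3] open 0.0499 grip 1.085800789296627 q [ 0.69  0.34  1.77 -0.72  1.27  0.49]
```

>>> arm_command(increments=[[-0.005,0,0.004,0,0,0],[-0.01,0,0.008,0,0,0],[-0.015,0,0.012,0,0,0],[-0.015,0,0.012,0,0,0],[-0.015,0,0.012,0,0,0]])

```text
t: 12.62
tool_pos: [0.4661, 0.2892, 0.1826]
orientation: [1.266, 2.155, -0.456]
force: [-1.9, 0.1, -1.0]
opening: 0.0501
gripper_force: 1.0
```

```bash
python3 - <<'E'
from h import *;from plant import *
s=read_state();where(s,.186)
t=read_camera("top");s=read_camera("side")
cv2.imwrite("pics/s6.png",cv2.resize(np.hstack([s["image"][120:250,250:370],t["image"][150:280,250:370]])[:,:,::-1],None,fx=3.3,fy=3.3,interpolation=3))
E
```

```text
t 12.62 bay [-0.0398  0.0001] z 0.0402 tilt 40.0 F [-1.9  0.1 -1. ] open 0.0501 grip 1.0407089092768729 q [ 0.68  0.34  1.77 -0.73  1.26  0.49]
```

View pics/s6.png

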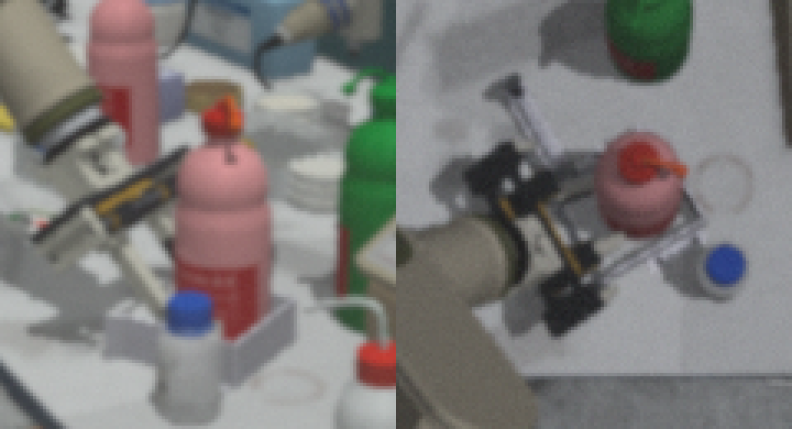

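The bottle is in the bay near the back wall and upright. I'll creep on until the force shows wall contact.

>>> arm_command(increments=[[-0.004,0,0.003,0,0,0],[-0.008,0,0.006,0,0,0],[-0.011,0,0.009,0,0,0],[-0.011,0,0.009,0,0,0],[-0.011,0,0.009,0,0,0]])

```text
t: 13.35
tool_pos: [0.467, 0.2881, 0.1829]
orientation: [1.267, 2.157, -0.453]
force: [-8.0, 11.3, 0.5]
opening: 0.0498
gripper_force: 5.9
```

```bash
python3 - <<'E'
from h import *;from plant import *
s=read_state();where(s,.186);print(Rb.T@s["force"][:2])
E
```

```text
t 13.35 bay [-0.0388  0.0006] z 0.0401 tilt 39.9 F [-8.  11.3  0.5] open 0.0498 grip 5.863830707967281 q [ 0.68  0.33  1.78 -0.73  1.26  0.48]
[-13.80022513  -1.38162659]
```

Wall contact at 14 N. I'll back off along the same line.

>>> arm_command(increments=[[0.02,0,-0.017,0,0,0],[0.08,0,-0.067,0,0,0],[0.2,0,-0.168,0,0,0],[0.35,0,-0.294,0,0,0],[0.46,0,-0.386,0,0,0]])

```text
t: 13.98
tool_pos: [0.4079, 0.3932, 0.1828]
orientation: [1.265, 2.155, -0.456]
force: [-0.0, -0.3, -0.1]
opening: 0.0495
gripper_force: 0.0
```

```bash
python3 - <<'E'
from h import *;from plant import *
s=read_state();where(s,.186);go(s,-.155,.158,.072,.7);go(s,-.054,.158,.072,.7)
t=read_camera("top");sd=read_camera("side")
def hull(c,cam,zs):
    a=np.linspace(0,2*np.pi,60)
    P=np.array([proj(cam,[c[0]+.044*np.cos(x),c[1]+.044*np.sin(x),z]) for z in zs for x in a]);return P.min(0).round(1),P.max(0).round(1)
for cam in(t,sd):
    h,S,V=cv2.split(cv2.cvtColor(cam["image"],cv2.COLOR_RGB2HSV));m=(((h>165)|(h<10))&(S>55)).astype(np.uint8)
    n,l,st,ce=cv2.connectedComponentsWithStats(m);e=hull(O,cam,(.05,.19))
    for i in range(1,n):
        if st[i,4]>150 and abs(ce[i]-(e[0]+e[1])/2).max()<25:print(st[i],"expect",e)
E
```

```text
t 13.97 bay [-0.159   0.0008] z 0.0404 tilt 40.0 F [-0.  -0.3 -0.1] open 0.0495 grip 0.0 q [ 0.88  0.43  1.65 -0.66  1.4   0.6 ]
shift [-0.111  0.787 -0.013] turn [ 0.0002 -0.0004 -0.002 ]
shift [-0.498  0.79   0.312] turn [ 0.0002 -0.0004 -0.002 ]
[311 190  28  32 660] expect (array([309.1, 187.6]), array([337.4, 221.5]))
[ 303  149   29   74 1467] expect (array([301.6, 162.8]), array([332. , 217.9]))
```

>>> arm_command(increments=[[-0.04,0.1,-0.04,0,0,0],[-0.11,0.3,-0.013,0,0,0],[-0.11,0.55,-0.013,0,0,0],[-0.11,0.75,-0.013,0,0,0],[-0.11,0.79,-0.013,0,0,0]])

```text
t: 14.7
tool_pos: [0.5561, 0.4552, 0.1991]
orientation: [1.268, 2.153, -0.456]
force: [0.1, 0.3, -0.8]
opening: 0.0498
gripper_force: 0.0
```

```bash
python3 - <<'E'
from h import *;from plant import *
s=read_state();where(s);go(s,-.054,.158,.072,.7)
E
```

```text
t 14.7 bay [-0.1521  0.1601] z 0.0713 tilt 40.0 F [ 0.1  0.3 -0.8] open 0.0498 grip 0.0 q [ 0.78  0.74  1.18 -0.67  1.47  0.43]
shift [-0.377 -0.008  0.313] turn [-0.0002 -0.0003 -0.0025]
```

>>> arm_command(increments=[[-0.1,-0.008,0.083,0,0,0],[-0.2,-0.008,0.166,0,0,0],[-0.3,-0.008,0.249,0,0,0],[-0.377,-0.008,0.313,0,0,0],[-0.377,-0.008,0.313,0,0,0]])

```text
t: 15.32
tool_pos: [0.6015, 0.367, 0.2003]
orientation: [1.269, 2.153, -0.457]
force: [-0.1, -0.2, 0.1]
opening: 0.0499
gripper_force: 0.0
```

>>> arm_command(increments=[[0,0,0,0,0,0],[0,0,0,0,0,0],[0,0,0,0,0,0],[0,0,0,0,0,0],[0,0,0,0,0,0]], fingers=1, force=15)

```text
t: 15.95
tool_pos: [0.6004, 0.3696, 0.1999]
orientation: [1.266, 2.155, -0.455]
force: [-0.5, 3.1, 0.2]
opening: 0.0134
gripper_force: 15.0
```

```bash
python3 - <<'E'
from h import *;from plant import *
s=read_state();where(s);go(s,-.054,.078,.072,.7)
E
```

```text
t 15.95 bay [-0.0559  0.1566] z 0.0719 tilt 40.0 F [-0.5  3.1  0.2] open 0.0134 grip 14.999419301748276 q [ 0.65  0.66  1.29 -0.71  1.37  0.36]
shift [-0.008 -0.393  0.006] turn [ 0.0001 -0.0006 -0.0019]
```

>>> arm_command(increments=[[0,-0.08,0,0,0,0],[0,-0.16,0,0,0,0],[0,-0.24,0,0,0,0],[0,-0.32,0,0,0,0],[0,-0.39,0,0,0,0]])

```text
t: 16.58
tool_pos: [0.5323, 0.3308, 0.1998]
orientation: [1.266, 2.155, -0.455]
force: [1.6, -0.2, -1.0]
opening: 0.0136
gripper_force: 15.0
```

```bash
python3 - <<'E'
from h import *;from plant import *
s=read_state();where(s);print(Rb.T@s["force"][:2]);go(s,-.054,.076,.072,.7)
E
```

```text
t 16.57 bay [-0.0557  0.0783] z 0.0719 tilt 40.0 F [ 1.6 -0.2 -1. ] open 0.0136 grip 15.002755969762802 q [ 0.67  0.48  1.54 -0.72  1.32  0.42]
[0.89517069 1.27502299]
shift [-0.005 -0.011  0.005] turn [ 0.0002 -0.0005 -0.0021]
```

Not at the stop yet. I'll push a few mm more.

>>> arm_command(increments=[[0,-0.006,0,0,0,0],[0,-0.012,0,0,0,0],[0,-0.018,0,0,0,0],[0,-0.02,0,0,0,0],[0,-0.02,0,0,0,0]])

```text
t: 17.2
tool_pos: [0.5307, 0.3298, 0.1999]
orientation: [1.265, 2.155, -0.45]
force: [12.4, 0.9, -6.1]
opening: 0.0134
gripper_force: 15.0
```

```bash
python3 - <<'E'
from h import *;from plant import *
s=read_state();where(s);print(Rb.T@s["force"][:2])
E
```

```text
t 17.2 bay [-0.0557  0.077 ] z 0.0719 tilt 40.0 F [12.4  0.9 -6.1] open 0.0134 grip 15.001147538423538 q [ 0.67  0.48  1.55 -0.72  1.31  0.42]
[ 5.27850125 11.23391239]
```

The stop is reached at 11 N. I'll release and withdraw.

>>> arm_command(increments=[[0,0.005,0,0,0,0],[0,0.005,0,0,0,0],[0,0.005,0,0,0,0],[0,0.005,0,0,0,0],[0,0.005,0,0,0,0]], fingers=0.35)

```text
t: 17.82
tool_pos: [0.5298, 0.3296, 0.1996]
orientation: [1.266, 2.155, -0.456]
force: [-0.2, 0.2, -0.1]
opening: 0.0303
gripper_force: 0.0
```

>>> arm_command(increments=[[0.06,0,-0.05,0,0,0],[0.15,0,-0.125,0,0,0],[0.25,0,-0.21,0,0,0],[0.35,0,-0.3,0,0,0],[0.45,0,-0.38,0,0,0]])

```text
t: 18.45
tool_pos: [0.4709, 0.4346, 0.2]
orientation: [1.265, 2.156, -0.455]
force: [-0.5, -0.1, 0.1]
opening: 0.0304
gripper_force: 0.0
```

```bash
python3 - <<'E'
from h import *;from plant import *
s=read_state();where(s)
t=read_camera("top");sd=read_camera("side")
for cam in(t,sd):
    h,S,V=cv2.split(cv2.cvtColor(cam["image"],cv2.COLOR_RGB2HSV));m=(((h>165)|(h<10))&(S>55)).astype(np.uint8)
    n,l,st,ce=cv2.connectedComponentsWithStats(m)
    for i in range(1,n):
        if st[i,4]>400 and st[i,0]in range(295,320):print(st[i])
# dark peg near expected top / base in the top view
g=cv2.cvtColor(t["image"],cv2.COLOR_RGB2GRAY)
for j in(0,.01,.04,.08):
    u,v=proj(t,np.append(O+Rb@[-.055,.08+j],.081)).round().astype(int);print(j,(u,v),g[v-2:v+3,u-2:u+3].min())
E
```

```text
t 18.45 bay [-0.1762  0.0761] z 0.0721 tilt 40.0 F [-0.5 -0.1  0.1] open 0.0304 grip 0.0 q [ 0.85  0.57  1.43 -0.66  1.45  0.52]
[311 190  28  32 658]
[ 303  150   29   73 1461]
0 (np.int64(297), np.int64(195)) 48
0.01 (np.int64(296), np.int64(192)) 86
0.04 (np.int64(291), np.int64(185)) 151
0.08 (np.int64(285), np.int64(175)) 83
```

The peg is back at its shut position and the bottle hasn't moved.

```bash
python3 -c "
from plant import *
print(close_job())"
```

```text
the job is handed in; nothing more can be done
None
```

The job is handed in (verdict not shown): the bolt was drawn fully back, the bottle was slid upright against the back wall (about 14 N at contact), and the bolt was pushed shut to its stop; I saw no sign of the other items moving.

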